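Ram both followers home in a twin ink cartridge and shut the stand's cover

TASK

Get the twin ink cartridge ready for filling: use the ram rod to press both orange followers down their barrels until each one bottoms out firmly. Once both are home, slide the blue cover along its rails over the two mouths, without lifting it off the stand, until its hole drops over the brass pin and it lies flat. Leave the rod standing upright in its rest and do not disturb the jars, bottle and marker around the work.

Things in the scene. Friction and masses are not known exactly. Their poses are not given: they have to be found in the camera images.
- stand: Fixed filling stand, 150 x 206 mm. Origin on the bench midway between the two white barrels, z up. Barrels at its x = -25 and +25 mm, y = 0. Aluminium deck: top 115 mm above the bench, y = -36 to +150 mm, x within 65 mm. Two dark rails, 14 mm high over the deck, 109 mm apart inside, run along y and guide the cover, parked at +y, shutting towards -y; a 9 mm high stop closes the +y end.
- pin (a point): Top centre of the brass pin on the deck, 10 mm in diameter with a bevelled tip, 6 mm high, at the stand's x = 0, y = +55 mm. Hidden under the parked cover's -y edge at the start.
- mouth_near (a point): Centre of the mouth of the barrel at the stand's x = -25 mm, level with the deck's top (115 mm above the bench). The bore is 38 mm in diameter, upright, straight.
- mouth_far (a point): Centre of the mouth of the barrel at the stand's x = +25 mm, same size and height as the other.
- follower_near (a joint): How far (m) the orange follower in the near barrel is pressed down; its flat top (36 mm across) lies 15 mm + this below the deck's top. Starts at 0 to 0.025; home against a hard stop at 0.060. Its seals resist with 8 N plus 0.3 N per 10 mm/s and hold it where it is left.
- follower_far (a joint): The same for the orange follower in the far barrel.
- rod: Loose ram rod, 185 mm long, about 0.25 kg, starts upright in its rest. Origin under the centre of its foot, z towards the handle. White foot 31 mm in diameter, 16 mm high (tapering to 20 mm); steel stem 14 mm; steel collar 40 mm in diameter, 125 to 130 mm above the foot's underside; black handle 24 to 26 mm thick, 130 to 185 mm: to be gripped there from above.
- rod_rest: Fixed rest of the rod: round base 84 mm in diameter, 8 mm high, with an open cup, rim 52 mm across outside, 38 mm above the bench. Origin on the bench on the cup's axis. The cup is 39 mm in diameter inside, flaring to 45 mm at the rim; the rod's foot stands on the base's top, 8 mm above the bench.
- cover: Loose blue plate of slick plastic (grip bar too), 106 (x) x 96 (y) x 6 mm, 0.22 kg, 1.5 mm short of each rail. Origin at the underside's centre, axes as the stand's. Black grip bar: 52 mm along x, 10 mm thick, centred at y = +3 mm, top 36 mm above the underside. Starts with its -y edge on the pin, tilted 4.5 degrees; pushed 54 to 70 mm to -y it rides over the pin and tips, then its hole drops on the pin.
- cover_hole (a point): Centre of the cover's round hole, 16 mm in diameter, at the underside, 33 mm to the +y side of the cover's origin.
- jar_yellow: Bystander: closed glass jar of yellow ink with pale yellow lid, 70 mm in diameter, 76 mm high; origin under its centre.
- jar_red: Bystander: closed glass jar of red ink with pale yellow lid, 70 mm in diameter, 76 mm high; origin under its centre.
- brown_bottle: Bystander: brown glass bottle with black cap, 42 mm in diameter, 85 mm high; origin under its centre.
- marker: Bystander: white marker pen with black cap lying on the bench, 133 mm long, 18 mm thick; origin under its middle.
Not all that is in view belongs to the job. Of the things that look like the cover, the larger one is meant.

How it is judged:
By the outcome, as a careful person would: the job done as asked, in the order asked, and still so for the second after the job is handed in, with the robot touching nothing.
It also fails if it takes over 72 s, if anything falls off the work surface, if the arm or the gripper's body presses on something with over 40 N, if the wrist force passes 120 N, or if a joint passes its speed limit or range.

ROBOT

A 7-joint arm with a two-finger parallel gripper is mounted at the origin on a cart in front of the work surface, level with it; the furniture and walls round the work are solid. World frame = base frame: x ahead of the robot, y to its left, z up, the work surface at z = 0. Lengths are in m, angles in rad, forces in N, time in s.
With the tool pointing down it reaches from about 0.425 to 0.825 m from the base axis. Payload 3.6 kg.
Tool frame: the origin (TCP) lies midway between the tips of the shut fingers; the grasp point (between the pads) lies behind it (hold_point_z is the z of the grasp point in the tool frame, in m); z points along the fingers, x is the direction in which the jaws open and shut, and the axes are right-handed (so a half turn about z gives the same grasp; the last joint's range is limited). The gripper opens to 93 mm and grips with 3 to 60 N. Pads are 15 mm wide; open, the fingers measure 128 mm over their backs; the gripper's body (75 mm by 188 mm) begins 65 mm behind the grasp point.
Start: joints at [-1.359, 0.615, -0.013, 1.423, 0.008, 1.103, -0.04], TCP at [0.153, 0.632, 0.219] pointing down, gripper open.
Joint ranges: [-3.12, 3.12], [-0.3, 2.06], [-1.34, 1.32], [0.26, 2.42], [-1.36, 4.5], [0.01, 1.98], [-2.84, 2.84]. Speed limits (rad/s): [2.79, 2.79, 3.14, 3.14, 3.14, 3.14, 3.14].

INTERFACE

Orientations are given as a unit quaternion [x, y, z, w].
In Python, from rig import * gives the robot as it stands.
- The arm moves only by the tool drive_tool, never from a script. Its argument "plan" is text: rows parted by semicolons, each of 6 numbers parted by spaces: the shift along the tool's x, y, z scaled (see below), then the turn, a rotation vector about the tool's x, y, z scaled (see below). In form: x y z rx ry rz; .... A call has 1 to 8 rows; each row is the pose to reach, as a shift and turn from the pose commanded when the call began, along the tool's axes at that moment; what a row does not reach only later rows make up. The controller multiplies each number of a shift by 0.2 m and each number of a turn by 45 degrees. A row lasts 1/8 s, in which the tool goes at most 62.5 mm and 10.7 degrees, less where a joint would pass 70% of its speed; a pose out of reach is approached as far as the arm can. A call with a number of a shift or a turn outside -1 to 1 is refused whole. A call with a gripper value outside its range is refused whole. "fingers" is the opening, from 0 (shut) to 1 (fully open), set as the call begins (left out, the last holds). The fingers move at their own pace and stop on an object; "newtons" is the grip in N (left out, the last holds). Time passes only in rows, so rows that repeat a pose let the fingers close. It gives the time, the measured TCP pose, the force and the opening at its end, in the units of the state.
- observe(): the state, without advancing time (a new reading comes with each control period).
- grab_frame(name): name is "scene" or "top" or "wrist"; returns a dict with "image" (420x560x3 uint8, red, green, blue), "z_map" (420x560 float32, m along the optical axis (not along the pixel's ray), 0 where there is no reading), "vertical_fov" (degrees; the focal length in pixels is half the picture's height over the tangent of half this angle, whatever the lens; pixels are square), "cx", "cy" (the principal point, pixels), "dist_coeffs" ([k1, k2, p1, p2, k3] as OpenCV has them; the pictures are not rectified), "R" (3x3) and "t" (3): a world point X has camera coordinates R X + t. Camera axes: x right, y down, z forward; pixel columns grow to the right and rows downward; lengths in m; the calibration is good to about 2 mm. A picture is of the moment at which its call begins.
- job_done(): hands the job in, once; it reports no verdict.
Trained networks look in a picture, given as the dict that the camera call returned (one of the last four; its "shot" number tells which), for a name from the list of things; names that differ only in an ending like _2 or _b are one class to them, and where a whole thing is asked for, a point or a joint stands for the part that bears it (a point fixed in the world has none). Each returns a list of dicts, best first, with "p" (0 to 1); they miss things now and then, are a little off and sometimes report something else, mostly with a low value. They report only what shows in the picture. A call takes as long as a camera call. They do not tell look-alikes from the thing itself.
- outline_of(picture, name): "pixels" (420x560 bool, what is visible of it) and "rect" ([centre column, centre row, width, height] in pixels, round what is visible of it).
The state is a dict: "clock": time; "joint_positions": joint angles; "joint_velocities": joint speeds; "effort": joint torques, N m; "eef_pos": TCP position; "eef_rot": TCP orientation; "force": force on the tool from outside, world axes, zero at the start; "moment": the same for the moment, N m; "gripper_width": finger opening in m.
Only numpy, scipy, OpenCV 4.12 (cv2) and the standard library are available. Lean on these libraries where they do the work, as an engineer would, in place of code of your own. Each camera call takes 0.05 s, during which the arm holds its last target. There are 200 camera calls.

## Working session

There is one attempt and no reset: what is moved stays moved. The work goes in short steps, Python scripts to look and compute and a tool call to move; the robot and the scene stay as the last step left them, time stands still between calls to the robot, and variables do not carry over. Pictures are saved under pics/ and viewed, about 8 in all and at most 12, crops included, and the job is handed in when it is done.

Besides the shell and the picture viewer there is one more tool, called after "Request:" by a JSON object that holds its "method" and its "body", one argument or row to a line. drive_tool: Moves the arm, as the interface text tells. Shifts and turns lie within -1 to 1; 1 stands for 0.2 m of shift or 45 degrees of turn. Its arguments: {"type":"object","properties":{"plan":{"type":"string"},"fingers":{"type":"number"},"newtons":{"type":"number"}},"required":["plan"]}

```bash
mkdir -p pics; ls; cat > h.py <<'E'
from rig import *
import numpy as np, cv2
def K(f):
    fl=210/np.tan(np.radians(f["vertical_fov"])/2)
    return np.array([[fl,0,f["cx"]],[0,fl,f["cy"]],[0,0,1]])
def cloud(f):
    k=K(f);u,v=np.meshgrid(np.arange(560.),np.arange(420.))
    p=cv2.undistortPoints(np.stack([u,v],-1).reshape(-1,1,2),k,np.array(f["dist_coeffs"],float)).reshape(420,560,2)
    z=f["z_map"];c=np.dstack([p*z[...,None],z])
    X=(c-np.array(f["t"]))@np.array(f["R"])
    X[z==0]=np.nan
    return X
def proj(f,P):
    r,_=cv2.Rodrigues(np.array(f["R"],float))
    return cv2.projectPoints(np.array(P,float).reshape(-1,1,3),r,np.array(f["t"],float),K(f),np.array(f["dist_coeffs"],float))[0].reshape(-1,2)
def save(f,n): cv2.imwrite("pics/"+n+".png",cv2.cvtColor(f["image"],cv2.COLOR_RGB2BGR))
E
cat > a.py <<'E'
from h import *
s=observe();print({k:np.round(v,3) for k,v in s.items() if k!='effort'})
ims=[]
for c in ["scene","top"]:
    f=grab_frame(c);X=cloud(f);ims.append(f["image"])
    np.savez(c+".npz",X=X,im=f["image"])
    print(c,np.round(-np.array(f["R"]).T@np.array(f["t"]),3))
    for n in ["stand","rod","rod_rest","cover","jar_yellow","jar_red","brown_bottle","marker","follower_near"]:
        for o in outline_of(f,n)[:2]:
            m=o["pixels"];q=X[m];q=q[~np.isnan(q[:,0])]
            print(n,round(o["p"],2),np.round(o["rect"]),np.round(np.median(q,0),3),np.round(np.percentile(q,2,0),3),np.round(np.percentile(q,98,0),3))
    save(f,c+"0")
im=np.vstack(ims);cv2.imwrite("pics/a.png",cv2.cvtColor(im,cv2.COLOR_RGB2BGR)) 
E
python3 a.py
```

```text
pics
{'clock': np.float64(0.0), 'joint_positions': array([-1.359,  0.616, -0.013,  1.425,  0.008,  1.103, -0.04 ]), 'joint_velocities': array([ 0.002, -0.001,  0.001, -0.   ,  0.   , -0.   ,  0.001]), 'eef_pos': array([0.153, 0.631, 0.218]), 'eef_rot': array([ 0.786,  0.618, -0.001,  0.001]), 'force': array([ 0.278,  0.007, -0.06 ]), 'moment': array([ 0.068,  0.052, -0.021]), 'gripper_width': np.float64(0.093)}
scene [-0.34  -0.667  1.151]
stand 0.74 [260. 203.  82.  84.] [0.534 0.005 0.059] [ 0.482 -0.057  0.004] [0.62  0.14  0.131]
rod 0.58 [145. 165.  18.  44.] [0.448 0.368 0.14 ] [0.437 0.356 0.026] [0.465 0.384 0.196]
rod_rest 0.91 [152. 191.  26.  22.] [0.443 0.361 0.011] [ 0.414  0.334 -0.002] [0.489 0.408 0.039]
cover 0.84 [200. 193.  32.  20.] [0.535 0.243 0.006] [ 0.499  0.208 -0.001] [0.582 0.292 0.028]
cover 0.79 [251. 185.  47.  30.] [0.553 0.063 0.127] [0.507 0.018 0.117] [0.611 0.115 0.156]
jar_yellow 0.97 [343. 286.  24.  37.] [ 0.447 -0.311  0.071] [ 0.428 -0.339  0.007] [ 0.491 -0.277  0.078]
jar_red 0.74 [145. 165.  20.  48.] [0.449 0.369 0.138] [ 0.436  0.356 -0.0
[... 670 characters left out ...]
214.  31.  35.] [0.557 0.065 0.125] [0.508 0.021 0.117] [0.61  0.112 0.154]
cover 0.73 [193. 231.  26.  27.] [0.541 0.249 0.005] [ 0.499  0.212 -0.003] [0.584 0.289 0.028]
jar_yellow 0.66 [359. 247.  25.  22.] [ 0.462 -0.299  0.073] [ 0.432 -0.335  0.002] [ 0.496 -0.271  0.08 ]
jar_red 0.86 [344. 183.  24.  29.] [ 0.663 -0.265  0.073] [ 0.635 -0.301  0.005] [ 0.699 -0.236  0.08 ]
brown_bottle 0.71 [304. 182.  16.  19.] [ 0.687 -0.13   0.067] [ 0.675 -0.156 -0.002] [ 0.733 -0.111  0.089]
marker 0.69 [408. 251.  34.  26.] [ 0.441 -0.465  0.015] [ 0.408 -0.509 -0.   ] [ 0.475 -0.415  0.023]
follower_near 0.6 [269. 228.  14.  11.] [ 0.532 -0.01   0.077] [ 0.519 -0.027  0.071] [0.545 0.006 0.083]
```

```bash
python3 - <<'E'
from h import *
a=np.load("scene.npz");b=np.load("top.npz")
A=cv2.resize(a["im"][140:260,120:320],(800,480),interpolation=cv2.INTER_CUBIC)
cv2.imwrite("pics/s1.png",A[...,::-1])
B=cv2.resize(b["im"][160:280,130:330],(800,480),interpolation=cv2.INTER_CUBIC)
cv2.imwrite("pics/t1.png",B[...,::-1])
for n,d in(("s",a),("t",b)):
    X=d["X"];im=d["im"].astype(int)
    reg=(X[...,0]>.42)&(X[...,0]<.68)&(X[...,1]>-.12)&(X[...,1]<.2)
    r=reg&(X[...,2]>.108)&(X[...,2]<.165)
    P=X[r][:,:2].astype(np.float32); print(n,r.sum(),"all deck/rails rect",cv2.minAreaRect(P))
    r2=reg&(X[...,2]>.124)&(X[...,2]<.134); 
    blue=reg&(im[...,2]>im[...,0]+40)&(X[...,2]>.1)
    print("blue",blue.sum(),cv2.minAreaRect(X[blue][:,:2].astype(np.float32)))
    org=reg&(im[...,0]>im[...,2]+70)&(X[...,2]>.02)
    print("org",org.sum(),np.round(X[org].mean(0),4),np.round(np.percentile(X[org],[2,98],axis=0),3))
    # rod handle
    h=(abs(X[...,0]-.455)<.04)&(abs(X[...,1]-.372)<.04)
    for lo,hi in((.175,.2),(.14,.17),(.128,.142),(.03,.042),(.005,.012)):
        q=X[h&(X[...,2]>lo)&(X[...,2]<hi)]
        if len(q):print(lo,len(q),np.round(q.min(0),3),np.round(q.max(0),3))
E
```

```text
s 2238 all deck/rails rect ((0.5560651421546936, 0.04228183627128601), (0.19134379923343658, 0.1360769122838974), 85.83193969726562)
blue 597 ((0.5574934482574463, 0.06401195377111435), (0.09655282646417618, 0.11431017518043518), 86.29666137695312)
org 37 [ 0.5829 -0.0128  0.0986] [[ 0.563 -0.032  0.094]
 [ 0.593  0.     0.117]]
0.175 76 [0.438 0.357 0.175] [0.462 0.382 0.199]
0.14 78 [0.436 0.348 0.14 ] [0.466 0.39  0.17 ]
0.128 61 [0.432 0.353 0.131] [0.472 0.397 0.142]
0.03 98 [0.427 0.347 0.03 ] [0.479 0.4   0.042]
0.005 176 [0.415 0.332 0.005] [0.494 0.412 0.012]
t 2145 all deck/rails rect ((0.5571801066398621, 0.043576162308454514), (0.18505804240703583, 0.13017311692237854), 85.68489837646484)
blue 839 ((0.5612244606018066, 0.068662129342556), (0.09669314324855804, 0.10857796669006348), 85.95185852050781)
org 206 [0.5823 0.0077 0.0847] [[ 0.521 -0.029  0.041]
 [ 0.68   0.101  0.1  ]]
0.175 65 [0.443 0.364 0.176] [0.467 0.387 0.199]
0.14 38 [0.439 0.359 0.14 ] [0.473 0.39  0.168]
0.128 60 [0.437 0.357 0.129] [0.474 0.395 0.142]
0.03 60 [0.431 0.352 0.03 ] [0.482 0.399 0.041]
0.005 195 [0.416 0.334 0.005] [0.495 0.412 0.012]
```

View pics/s1.png

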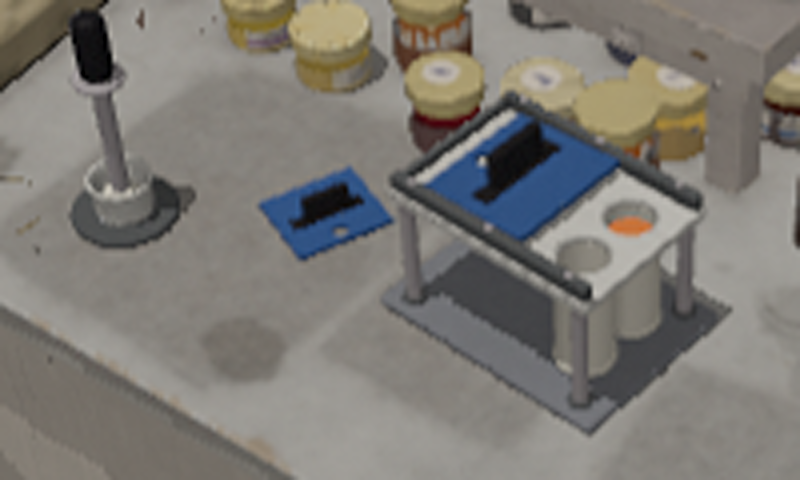

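View pics/t1.png

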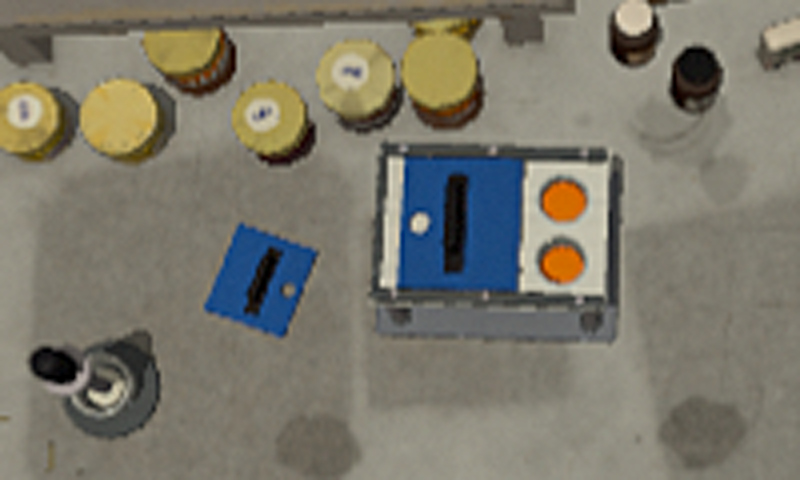

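The scene shows the stand at crop (550,230). There are two blue plates: one on the stand at crop (520,180) in the scene view, and a smaller one on the bench at (325,212). The one on the stand measures 97x109 mm and lies between the rails, so it is the cover. The top view shows both followers, orange, at crop (563,200) and (563,262).

```bash
cat > go.py <<'E'
import sys
from h import *
from scipy.spatial.transform import Rotation as Ro
import rig
def go(x,y,z,yaw):
    s=observe();R=Ro.from_quat(s["eef_rot"])
    a=np.radians(yaw);T=Ro.from_matrix(np.array([[np.cos(a),np.sin(a),0],[np.sin(a),-np.cos(a),0],[0,0,-1]]))
    d=R.inv().apply(np.array([x,y,z])-s["eef_pos"])/.2
    w=(R.inv()*T).as_rotvec()/np.radians(45)
    print("t",round(s["clock"],2),"pos",np.round(s["eef_pos"],4),"F",np.round(s["force"],1),"w",round(s["gripper_width"],4),"->",np.round(d,4),np.round(w,4))
if len(sys.argv)>4: go(*map(float,sys.argv[1:5]))
E
python3 -c "
import rig;print([k for k in dir(rig) if k[0]!='_']);print(getattr(rig,'hold_point_z',None))"; python3 go.py .455 .374 .235 85.8; python3 go.py .40 .374 .30 85.8; python3 - <<'E'
from h import *
f=grab_frame("wrist");R=np.array(f["R"]);s=observe()
c=-R.T@np.array(f["t"]);print("cam",c,"tcp",s["eef_pos"]);print(R)
X=np.load("top.npz")["X"]
for yl in (-.3,-.2,-.1,0,.1,.2,.3,.4): 
    q=X[(abs(X[...,1]-yl)<.03)&(X[...,2]>.2)]
    if len(q):print(yl,np.round(q.min(0),3),np.round(q.max(0),3))
E
```

```text
['IKError', 'grab_frame', 'hold_point_z', 'job_done', 'observe', 'outline_of']
-0.0188
t 1.0 pos [0.1531 0.6317 0.2187] F [-0.2  0.3  0.3] w 0.093 -> [-0.8968  1.7706 -0.0818] [-1.000e-04 -1.000e-04 -2.094e-01]
t 1.0 pos [0.1531 0.6317 0.2187] F [-0.2  0.3  0.3] w 0.093 -> [-0.9615  1.5033 -0.4068] [-1.000e-04 -1.000e-04 -2.094e-01]
cam [0.07594883 0.65050951 0.38372873] tcp [0.153077   0.63168482 0.21864387]
[[ 2.36898279e-01  9.71534317e-01 -5.25739796e-04]
 [ 9.31143994e-01 -2.26895052e-01  2.85463655e-01]
 [ 2.77218450e-01 -6.81153880e-02 -9.58389391e-01]]
-0.3 [ 1.05 -0.33  0.2 ] [ 1.25  -0.27   0.207]
-0.2 [ 1.049 -0.23   0.2  ] [ 1.249 -0.17   0.206]
0 [-0.007 -0.03   0.209] [0.071 0.03  0.377]
0.1 [0.028 0.07  0.363] [0.086 0.13  0.524]
0.2 [0.066 0.17  0.2  ] [1.159 0.23  0.663]
0.3 [0.106 0.27  0.2  ] [1.158 0.33  0.753]
0.4 [0.098 0.37  0.2  ] [1.084 0.43  0.713]
```

Request:
{"method": "drive_tool", "body": {
  "plan": "-0.45 0.9 -0.4 0 0 -0.21;-0.45 0.9 -0.4 0 0 -0.21;-0.45 0.9 -0.4 0 0 -0.21;-0.45 0.9 -0.4 0 0 -0.21;-0.45 0.9 -0.4 0 0 -0.21",
  "fingers": 1
}}

```text
clock: 1.68
eef_pos: [0.3096, 0.5005, 0.2998]
eef_rot: [0.734, 0.679, 0.001, 0.0]
force: [-0.1, 1.0, -0.4]
gripper_width: 0.0934
```

```bash
python3 go.py .45 .374 .30 85.8
```

```text
t 1.68 pos [0.3096 0.5005 0.2998] F [-0.1  1.  -0.4] w 0.0934 -> [-0.5756  0.7493 -0.    ] [ 0.0029 -0.0022 -0.0066]
```

Request:
{"method": "drive_tool", "body": {
  "plan": "-0.5756 0.75 0 0 0 0;-0.5756 0.75 0 0 0 0;-0.5756 0.75 0 0 0 0;-0.5756 0.75 0 0 0 0"
}}

```text
clock: 2.17
eef_pos: [0.4514, 0.3724, 0.2975]
eef_rot: [0.735, 0.678, -0.001, 0.002]
force: [0.1, 0.9, -1.1]
gripper_width: 0.0931
```

```bash
cat > w.py <<'E'
from h import *
import sys
n=sys.argv[1]
f=grab_frame("wrist");X=cloud(f);save(f,n);np.savez(n+".npz",X=X,im=f["image"],K=K(f),D=f["dist_coeffs"],R=f["R"],t=f["t"])
for m in sys.argv[2:]:
    for o in outline_of(f,m)[:2]:
        q=X[o["pixels"]];q=q[~np.isnan(q[:,0])];print(m,round(o["p"],2),np.round(o["rect"]),np.round(q.min(0),3),np.round(q.max(0),3))
print(observe()["eef_pos"])
E
python3 w.py w1 rod rod_rest
python3 - <<'E'
from h import *
X=np.load("w1.npz")["X"]
h=(abs(X[...,0]-.455)<.05)&(abs(X[...,1]-.372)<.05)
for lo,hi in((.185,.2),(.14,.17),(.130,.14),(.035,.042),(.005,.012)):
    q=X[h&(X[...,2]>lo)&(X[...,2]<hi)]
    if len(q):print(lo,len(q),np.round(q.min(0),4),np.round(q.max(0),4),cv2.minEnclosingCircle(q[:,:2].astype(np.float32)))
E
python3 go.py .454 .374 .30 85.8
```

```text
rod_rest 0.81 [284. 159.  65.  55.] [0.412 0.334 0.002] [0.482 0.416 0.039]
[0.44564795 0.37864734 0.2978569 ]
0.185 814 [0.4409 0.3628 0.185 ] [0.4657 0.3877 0.1937] ((0.4534066319465637, 0.3753255605697632), 0.012891468591988087)
0.14 178 [0.4405 0.3624 0.1404] [0.452  0.3879 0.17  ] ((0.45159614086151123, 0.3751898407936096), 0.012846732512116432)
0.13 651 [0.4338 0.3556 0.1325] [0.4659 0.3946 0.1396] ((0.45352932810783386, 0.3753506541252136), 0.019974984228610992)
0.035 272 [0.4284 0.3508 0.035 ] [0.467  0.4009 0.041 ] ((0.45363983511924744, 0.3759811520576477), 0.02537408657371998)
0.005 1793 [0.4126 0.3347 0.005 ] [0.4859 0.4171 0.0118] ((0.4534885883331299, 0.3760644197463989), 0.04181906208395958)
t 2.33 pos [0.4456 0.3786 0.2979] F [-0.9  0.1 -0. ] w 0.0929 -> [-0.0203  0.0432 -0.0109] [-0.0036 -0.001   0.0059]
```

Request:
{"method": "drive_tool", "body": {
  "plan": "-0.9 0.15 -0.15 0 0 0;-0.9 0.15 -0.15 0 0 0;-0.9 0.15 -0.15 0 0 0;-0.9 0.15 -0.15 0 0 0"
}}

```text
clock: 2.82
eef_pos: [0.4651, 0.1918, 0.3298]
eef_rot: [0.734, 0.679, 0.001, 0.001]
force: [-0.5, 1.1, 0.2]
gripper_width: 0.0934
```

Request:
{"method": "drive_tool", "body": {
  "plan": "-0.7 0.15 0 0 0 0;-0.7 0.15 0 0 0 0;-0.7 0.15 0 0 0 0;-0.7 0.15 0 0 0 0;-0.7 0.15 0 0 0 0;-0.7 0.15 0 0 0 0;-0.7 0.15 0 0 0 0"
}}

```text
clock: 3.7
eef_pos: [0.4845, 0.0539, 0.3286]
eef_rot: [0.732, 0.682, 0.0, -0.0]
force: [-0.2, -0.0, 0.6]
gripper_width: 0.093
```

```bash
python3 w.py w2 cover
python3 - <<'E'
from h import *
d=np.load("w2.npz");X=d["X"];im=d["im"].astype(int)
reg=(X[...,0]>.42)&(X[...,0]<.68)&(X[...,1]>-.12)&(X[...,1]<.2)
def f(m,n):
    P=X[m][:,:2].astype(np.float32);print(n,m.sum(),cv2.minAreaRect(P) if len(P)>5 else"")
f(reg&(X[...,2]>.108)&(X[...,2]<.135),"deck+rail")
blue=reg&(im[...,2]>im[...,0]+40)&(X[...,2]>.1);f(blue,"blue")
f(reg&(X[...,2]>.135)&(X[...,2]<.165),"bar")
org=reg&(im[...,0]>im[...,2]+70)&(X[...,2]>.02)&(X[...,2]<.11)
n,l,st,_=cv2.connectedComponentsWithStats(org.astype(np.uint8))
for i in range(1,n):
    if st[i,4]>50:
        q=X[l==i];print("org",st[i],np.round(np.median(q,0),4),cv2.minEnclosingCircle(q[:,:2].astype(np.float32)))
# holes: depth below deck inside
E
python3 go.py .4535 .3755 .23 85.8
```

```text
cover 0.72 [426. 190.  71.  74.] [ 0.493  0.2   -0.003] [0.592 0.295 0.029]
cover 0.68 [299. 243.  96.  96.] [0.504 0.016 0.113] [0.616 0.119 0.156]
[0.48455518 0.05321718 0.32863202]
deck+rail 17816 ((0.5575331449508667, 0.04311602562665939), (0.18685831129550934, 0.12929578125476837), 85.61665344238281)
blue 7117 ((0.5602875351905823, 0.06696224957704544), (0.09538166224956512, 0.1093951165676117), 86.03237915039062)
bar 621 ((0.560194194316864, 0.07174469530582428), (0.011498559266328812, 0.05219036713242531), 85.47288513183594)
org [212 204  28  22 449] [ 0.5331 -0.0143  0.077 ] ((0.5319419503211975, -0.013600887730717659), 0.017431536689400673)
org [211 248  30  23 528] [ 0.5813 -0.0168  0.0961] ((0.5806468725204468, -0.016714680939912796), 0.01759992726147175)
org [297 313  37  10 199] [0.6758 0.0848 0.0826] ((0.6789083480834961, 0.08364564180374146), 0.02287142723798752)
t 3.8 pos [0.4846 0.0532 0.3286] F [-0.2 -0.  -0.1] w 0.0929 -> [ 1.5961 -0.2703  0.4934] [-0.0001 -0.0001  0.002 ]
```

View pics/w2.png

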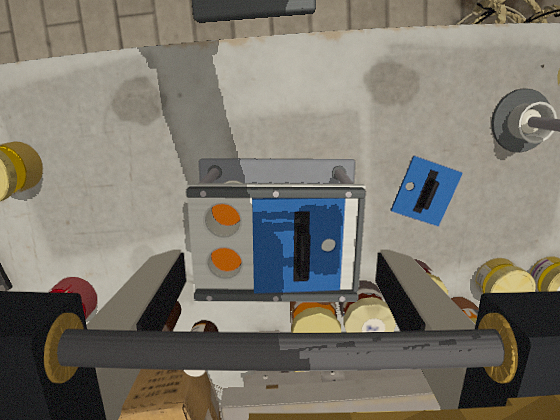

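```bash
python3 - <<'E'
from h import *
d=np.load("w2.npz");X=d["X"];R=d["R"];t=d["t"]
C=-R.T@t
D=X-C;Z=.115;P=C+D*((Z-C[2])/D[...,2])[...,None]
o=np.array([.5532,-.0137]);ey=np.array([.075,.9972]);ex=np.array([.9972,-.075])
L=np.stack([(P[...,:2]-o)@ex,(P[...,:2]-o)@ey],-1)
for c in(-.025,.025):
    r=np.hypot(L[...,0]-c,L[...,1])<.0245
    m=r&(X[...,2]<.1125)
    a=m.sum();n,l,st,ct=cv2.connectedComponentsWithStats(m.astype(np.uint8))
    q=L[m];print(c,a,np.round(q.min(0),4),np.round(q.max(0),4),np.round(q.mean(0),4),cv2.minEnclosingCircle(q.astype(np.float32)))
# deck extents in stand frame
m=(X[...,2]>.108)&(X[...,2]<.135)&(np.abs(L[...,0])<.08)&(L[...,1]>-.06)&(L[...,1]<.17)
l=np.stack([(X[...,:2]-o)@ex,(X[...,:2]-o)@ey],-1)[m];print(np.round(np.percentile(l,[.3,99.7],axis=0),4))
m=(X[...,2]>.113)&(X[...,2]<.118)&(L[...,1]<.02)&(L[...,1]>-.05)&(abs(L[...,0])<.06);print(np.median(X[m][:,2]))
m=(X[...,2]>.126)&(X[...,2]<.132)&(abs(abs(L[...,0])-.06)<.012)&(abs(L[...,1]-.05)<.1);print("rail z",np.median(X[m][:,2]))
l=np.stack([(X[...,:2]-o)@ex,(X[...,:2]-o)@ey],-1)[m]
for s in(-1,1):
    u=l[l[:,0]*s>0];print(s,np.round(np.percentile(u[:,0],[1,50,99]),4),np.polyfit(u[:,1],u[:,0],1))
E
```

```text
-0.025 976 [-0.0469 -0.0217] [-0.0043  0.0204] [-0.0253  0.0005] ((-0.025759227573871613, -0.0005067552556283772), 0.02353348769247532)
0.025 871 [ 0.0015 -0.0224] [0.045  0.0191] [0.0244 0.0003] ((0.023262275382876396, -0.001823717262595892), 0.02277870662510395)
[[-0.0642 -0.0357]
 [ 0.0636  0.1484]]
0.11413445897870898
rail z 0.1278238726187302
-1 [-0.0632 -0.0589 -0.0516] [ 0.00099762 -0.05876206]
1 [0.0419 0.0579 0.0641] [0.01089107 0.05651922]
```

Request:
{"method": "drive_tool", "body": {
  "plan": "0.8 -0.135 0 0 0 0;0.8 -0.135 0 0 0 0;0.8 -0.135 0 0 0 0;0.8 -0.135 0 0 0 0"
}}

```text
clock: 4.3
eef_pos: [0.4681, 0.2182, 0.3283]
eef_rot: [0.73, 0.684, 0.0, -0.001]
force: [-0.4, -0.5, 0.6]
gripper_width: 0.0929
```

```bash
python3 go.py .4535 .3755 .28 85.8
```

```text
t 4.3 pos [0.4681 0.2182 0.3283] F [-0.4 -0.5  0.6] w 0.0929 -> [ 0.7796 -0.1237  0.2428] [-0.0015 -0.0019  0.0102]
```

Request:
{"method": "drive_tool", "body": {
  "plan": "0.78 -0.124 0.24 0 0 0;0.78 -0.124 0.24 0 0 0;0.78 -0.124 0.24 0 0 0;0.78 -0.124 0.24 0 0 0;0.78 -0.124 0.24 0 0 0;0.78 -0.124 0.24 0 0 0;0.78 -0.124 0.24 0 0 0"
}}

```text
clock: 5.18
eef_pos: [0.4568, 0.3702, 0.2813]
eef_rot: [0.733, 0.68, 0.0, 0.0]
force: [0.1, 0.3, 0.2]
gripper_width: 0.0932
```

```bash
python3 go.py .4535 .3755 .143 85.8
```

```text
t 5.17 pos [0.4568 0.3702 0.2813] F [0.1 0.3 0.2] w 0.0932 -> [ 0.0251 -0.0191  0.6917] [ 0.0013 -0.0003 -0.0024]
```

Request:
{"method": "drive_tool", "body": {
  "plan": "0.025 -0.019 0 0 0 0;0.025 -0.019 0.3 0 0 0;0.025 -0.019 0.5 0 0 0;0.025 -0.019 0.65 0 0 0;0.025 -0.019 0.69 0 0 0;0.025 -0.019 0.69 0 0 0;0.025 -0.019 0.69 0 0 0"
}}

```text
clock: 6.05
eef_pos: [0.4534, 0.3776, 0.1442]
eef_rot: [0.732, 0.681, 0.002, 0.0]
force: [0.2, -0.1, 0.4]
gripper_width: 0.0931
```

```bash
python3 go.py .4535 .3755 .143 85.8
```

```text
t 6.05 pos [0.4534 0.3776 0.1442] F [ 0.2 -0.1  0.4] w 0.0931 -> [-0.0105  0.0014  0.0061] [ 0.0028 -0.003   0.0006]
```

Request:
{"method": "drive_tool", "body": {
  "plan": "-0.01 0 0 0 0 0;-0.01 0 0 0 0 0;-0.01 0 0 0 0 0;-0.01 0 0 0 0 0;-0.01 0 0 0 0 0;-0.01 0 0 0 0 0;-0.01 0 0 0 0 0;-0.01 0 0 0 0 0",
  "fingers": 0,
  "newtons": 55
}}

```text
clock: 7.05
eef_pos: [0.4523, 0.375, 0.1426]
eef_rot: [0.732, 0.681, 0.0, -0.0]
force: [-0.7, 0.3, -0.9]
gripper_width: 0.0246
```

```bash
python3 go.py .4535 .3755 .30 85.8
```

```text
t 7.05 pos [0.4523 0.375  0.1426] F [-0.7  0.3 -0.9] w 0.0246 -> [ 0.003   0.0057 -0.787 ] [-0.     -0.0005  0.0008]
```

Request:
{"method": "drive_tool", "body": {
  "plan": "0 0 -0.1 0 0 0;0 0 -0.25 0 0 0;0 0 -0.45 0 0 0;0 0 -0.7 0 0 0;0 0 -0.87 0 0 0;0 0 -0.87 0 0 0;0 0 -0.87 0 0 0"
}}

```text
clock: 7.92
eef_pos: [0.4513, 0.3739, 0.3142]
eef_rot: [0.732, 0.681, -0.002, -0.0]
force: [0.2, -1.0, -3.1]
gripper_width: 0.0243
```

```bash
python3 go.py .5290 -.0118 .30 85.8
```

```text
t 7.92 pos [0.4513 0.3739 0.3142] F [ 0.2 -1.  -3.1] w 0.0243 -> [-1.8948  0.5278  0.076 ] [-0.0042  0.0044  0.0007]
```

Request:
{"method": "drive_tool", "body": {
  "plan": "-0.3 0.08 0 0 0 0;-0.6 0.17 0 0 0 0;-0.95 0.26 0 0 0 0;-0.95 0.26 0 0 0 0;-0.95 0.26 0 0 0 0;-0.95 0.26 0 0 0 0"
}}

```text
clock: 8.68
eef_pos: [0.4894, 0.1838, 0.3156]
eef_rot: [0.731, 0.682, -0.001, -0.001]
force: [0.5, 0.4, -2.8]
gripper_width: 0.0242
```

```bash
python3 go.py .5290 -.0118 .295 85.8
```

```text
t 8.68 pos [0.4894 0.1838 0.3156] F [ 0.5  0.4 -2.8] w 0.0242 -> [-0.9622  0.2653  0.1017] [-0.0031 -0.0007  0.0054]
```

Request:
{"method": "drive_tool", "body": {
  "plan": "-0.3 0.08 0 0 0 0;-0.6 0.17 0 0 0 0;-0.96 0.265 0 0 0 0;-0.96 0.265 0 0 0 0;-0.96 0.265 0 0 0 0;-0.96 0.265 0 0 0 0;-0.96 0.265 0 0 0 0"
}}

```text
clock: 9.55
eef_pos: [0.5292, -0.0113, 0.3166]
eef_rot: [0.731, 0.683, 0.0, -0.0]
force: [-1.1, -0.3, -2.3]
gripper_width: 0.0244
```

```bash
python3 go.py .5285 -.0118 .253 85.8;python3 w.py w3 rod; python3 - <<'E'
from h import *
d=np.load("w3.npz");X=d["X"]
h=(abs(X[...,0]-.53)<.06)&(abs(X[...,1]+.012)<.05)
for lo in np.arange(.15,.33,.015):
    q=X[h&(X[...,2]>lo)&(X[...,2]<lo+.015)]
    if len(q):print(round(lo,3),len(q),np.round(q.min(0),4),np.round(q.max(0),4))
E
```

```text
t 9.55 pos [ 0.5292 -0.0113  0.3166] F [-1.1 -0.3 -2.3] w 0.0244 -> [-0.0031 -0.0032  0.3178] [-0.0005 -0.0012  0.0062]
rod 0.68 [282. 256.  71. 156.] [ 0.51  -0.028  0.077] [0.577 0.007 0.368]
[ 0.52925883 -0.01233089  0.31666068]
0.18 117 [ 0.515  -0.0252  0.1822] [0.5291 0.0043 0.195 ]
0.195 765 [ 0.5151 -0.0261  0.1951] [0.5431 0.0042 0.2097]
0.21 98 [ 0.5231 -0.0175  0.21  ] [ 0.5294 -0.0042  0.2248]
0.225 118 [ 0.5231 -0.018   0.225 ] [ 0.5291 -0.0044  0.2399]
0.24 141 [ 0.5231 -0.0182  0.24  ] [ 0.5298 -0.0043  0.2549]
0.255 141 [ 0.5229 -0.0179  0.255 ] [ 0.5287 -0.0046  0.27  ]
0.27 3 [ 0.5234 -0.0142  0.2703] [ 0.524  -0.0077  0.2709]
0.3 1435 [ 0.5102 -0.0288  0.3066] [0.5307 0.0078 0.315 ]
0.315 1239 [ 0.5173 -0.0375  0.315 ] [0.5298 0.0157 0.33  ]
0.33 1965 [ 0.5169 -0.0386  0.33  ] [0.5279 0.017  0.345 ]
```

View pics/w3.png

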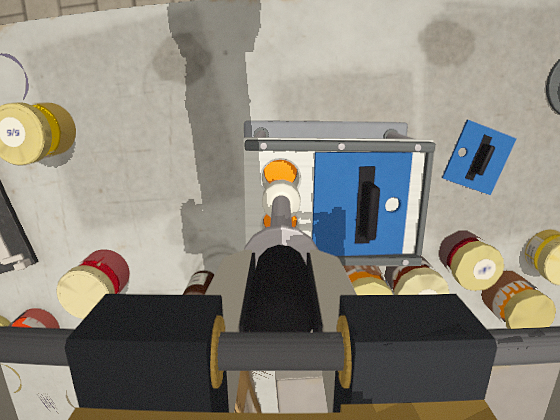

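Wrist view: the rod hangs straight, with its foot at pixel (281,200) beside the mouths. I correct it 1.7 mm towards -x.

Request:
{"method": "drive_tool", "body": {
  "plan": "-0.004 -0.0085 0.1 0 0 0;-0.004 -0.0085 0.2 0 0 0;-0.004 -0.0085 0.28 0 0 0;-0.004 -0.0085 0.31 0 0 0;-0.004 -0.0085 0.31 0 0 0;-0.004 -0.0085 0.31 0 0 0"
}}

```text
clock: 10.4
eef_pos: [0.5281, -0.0144, 0.2555]
eef_rot: [0.732, 0.681, 0.001, 0.001]
force: [0.0, -0.3, -2.2]
gripper_width: 0.0247
```

```bash
python3 go.py .5275 -.0125 .220 85.7
```

```text
t 10.4 pos [ 0.5281 -0.0144  0.2555] F [ 0.  -0.3 -2.2] w 0.0247 -> [ 0.0093 -0.0041  0.1772] [ 0.0021 -0.0001  0.0031]
```

Request:
{"method": "drive_tool", "body": {
  "plan": "0.006 -0.003 0.05 0 0 0;0.006 -0.003 0.1 0 0 0;0.006 -0.003 0.15 0 0 0;0.006 -0.003 0.2 0 0 0;0.006 -0.003 0.22 0 0 0;0.006 -0.003 0.22 0 0 0"
}}

```text
clock: 11.15
eef_pos: [0.527, -0.0133, 0.2108]
eef_rot: [0.732, 0.681, -0.0, 0.0]
force: [-0.6, 0.0, 0.6]
gripper_width: 0.0249
```

```bash
python3 go.py .5275 -.0125 .1746 85.7
```

```text
t 11.15 pos [ 0.527  -0.0133  0.2108] F [-0.6  0.   0.6] w 0.0249 -> [0.0043 0.002  0.1809] [-0.      0.0001  0.0027]
```

Request:
{"method": "drive_tool", "body": {
  "plan": "0.003 0 0.03 0 0 0;0.003 0 0.06 0 0 0;0.003 0 0.09 0 0 0;0.003 0 0.115 0 0 0;0.003 0 0.14 0 0 0;0.003 0 0.165 0 0 0;0.003 0 0.175 0 0 0;0.003 0 0.18 0 0 0"
}}

```text
clock: 12.15
eef_pos: [0.5275, -0.0131, 0.1757]
eef_rot: [0.732, 0.681, 0.0, 0.001]
force: [-1.6, -0.9, 5.0]
gripper_width: 0.0243
```

```bash
python3 go.py .5275 -.0125 .1746 85.7
```

```text
t 12.15 pos [ 0.5275 -0.0131  0.1757] F [-1.6 -0.9  5. ] w 0.0243 -> [ 0.0031 -0.0004  0.0054] [0.0019 0.0006 0.0025]
```

Request:
{"method": "drive_tool", "body": {
  "plan": "0 0 0.01 0 0 0;0 0 0.02 0 0 0;0 0 0.03 0 0 0;0 0 0.03 0 0 0"
}}

```text
clock: 12.65
eef_pos: [0.531, -0.0132, 0.1742]
eef_rot: [0.732, 0.681, 0.004, 0.004]
force: [-4.1, -0.4, 23.7]
gripper_width: 0.0249
```

Request:
{"method": "drive_tool", "body": {
  "plan": "0 0 0.01 0 0 0;0 0 0.01 0 0 0;0 0 0.01 0 0 0"
}}

```text
clock: 13.02
eef_pos: [0.533, -0.0132, 0.174]
eef_rot: [0.732, 0.681, 0.006, 0.005]
force: [-3.0, -0.0, 31.2]
gripper_width: 0.0245
```

```bash
python3 go.py .5275 -.0125 .29 85.7
```

```text
t 13.03 pos [ 0.533  -0.0132  0.174 ] F [-3.  -0.  31.2] w 0.0245 -> [ 0.0023 -0.0183 -0.5806] [ 0.0201 -0.0013  0.0024]
```

Request:
{"method": "drive_tool", "body": {
  "plan": "0 0 -0.04 0 0 0;0 0 -0.15 0 0 0;0 0 -0.3 0 0 0;0 0 -0.45 0 0 0;0 0 -0.6 0 0 0;0 0 -0.64 0 0 0;0 0 -0.64 0 0 0;0 0 -0.64 0 0 0"
}}

```text
clock: 14.02
eef_pos: [0.5261, -0.0126, 0.2929]
eef_rot: [0.732, 0.681, -0.001, -0.001]
force: [0.2, 0.0, -2.3]
gripper_width: 0.0246
```

```bash
cat > rodpos.py <<'E'
from h import *
import sys
f=grab_frame("wrist");X=cloud(f);s=observe();p=s["eef_pos"]
h=(abs(X[...,0]-p[0])<.04)&(abs(X[...,1]-p[1])<.03)
for lo,hi,r in((-.135,-.123,.0155),(-.1,-.08,.007),(-.07,-.05,.007)):
    q=X[h&(X[...,2]>p[2]+lo)&(X[...,2]<p[2]+hi)]
    if len(q):print(lo,len(q),"x",round(np.percentile(q[:,0],1)+r,4),"y",round((np.percentile(q[:,1],1)+np.percentile(q[:,1],99))/2,4),"zmin",round(q[:,2].min(),4))
im=f["image"].astype(int)
o=(im[...,0]>im[...,2]+70)&(abs(X[...,0]-.553)<.05)&(abs(X[...,1]+.013)<.02)
for a in(.528,.578):
    m=o&(abs(X[...,0]-a)<.02)&(X[...,2]<.11);print("orange",a,m.sum(),np.median(X[m],0) if m.any() else "")
save(f,"r%d"%(s["clock"]*100))
E
python3 rodpos.py; python3 go.py .5775 -.0155 .29 85.7
```

```text
-0.135 110 x 0.5214 y -0.0121 zmin 0.1591
-0.1 155 x 0.5223 y -0.0124 zmin 0.1931
-0.07 218 x 0.5233 y -0.0125 zmin 0.2231
orange 0.528 161 [ 0.52884182 -0.0089168   0.03911489]
orange 0.578 9 [ 0.57147443 -0.00339605  0.09587249]
t 14.07 pos [ 0.5262 -0.0126  0.2931] F [-0.1 -0.8 -2.3] w 0.0245 -> [0.0044 0.2567 0.0144] [-0.0042  0.0005  0.0029]
```

Request:
{"method": "drive_tool", "body": {
  "plan": "0.003 0.1 0 -0.02 0 0;0.003 0.2 0 -0.04 0 0;0.003 0.2625 0 -0.04 0 0;0.003 0.2625 0 -0.04 0 0;0.003 0.2625 0 -0.04 0 0;0.003 0.2625 0 -0.04 0 0;0.003 0.2625 0 -0.04 0 0"
}}

```text
clock: 14.95
eef_pos: [0.5792, -0.0159, 0.2949]
eef_rot: [0.732, 0.681, 0.011, 0.011]
force: [0.3, -0.1, -3.4]
gripper_width: 0.0247
```

```bash
python3 rodpos.py; python3 go.py .5785 -.0158 .2496 85.7
```

```text
-0.135 113 x 0.5788 y -0.0156 zmin 0.1608
-0.1 159 x 0.5785 y -0.0159 zmin 0.1949
-0.07 216 x 0.5787 y -0.0158 zmin 0.2248
orange 0.528 816 [ 0.52963542 -0.01170091  0.03889192]
orange 0.578 548 [ 0.57396467 -0.01433463  0.09584419]
t 15.0 pos [ 0.5792 -0.0159  0.2948] F [ 0.5  0.2 -2.8] w 0.0249 -> [ 2.00e-04 -1.09e-02  2.26e-01] [ 0.0401 -0.0001  0.0028]
```

Request:
{"method": "drive_tool", "body": {
  "plan": "0 -0.006 0.08 0 0 0;0 -0.009 0.16 0 0 0;0 -0.01 0.2 0 0 0;0 -0.01 0.2 0 0 0;0 -0.012 0.25 0 0 0;0 -0.014 0.3 0 0 0;0 -0.014 0.31 0 0 0;0 -0.014 0.31 0 0 0"
}}

```text
clock: 16.0
eef_pos: [0.5786, -0.0159, 0.2324]
eef_rot: [0.732, 0.681, 0.011, 0.011]
force: [-0.2, -0.1, -2.6]
gripper_width: 0.0247
```

```bash
python3 go.py .5782 -.0158 .1746 85.7
```

```text
t 16.0 pos [ 0.5786 -0.0159  0.2324] F [-0.2 -0.1 -2.6] w 0.0247 -> [ 2.000e-04 -1.100e-02  2.889e-01] [0.0395 0.0001 0.0028]
```

Request:
{"method": "drive_tool", "body": {
  "plan": "0 -0.001 0.035 0 0 0;0 -0.002 0.07 0 0 0;0 -0.0035 0.105 0 0 0;0 -0.0045 0.14 0 0 0;0 -0.0055 0.17 0 0 0;0 -0.0065 0.2 0 0 0;0 -0.0075 0.23 0 0 0;0 -0.008 0.25 0 0 0"
}}

```text
clock: 17.0
eef_pos: [0.5801, -0.016, 0.1846]
eef_rot: [0.732, 0.681, 0.012, 0.013]
force: [-1.1, 0.4, 6.2]
gripper_width: 0.0244
```

Request:
{"method": "drive_tool", "body": {
  "plan": "0 -0.001 0.02 0 0 0;0 -0.001 0.035 0 0 0;0 -0.002 0.05 0 0 0;0 -0.002 0.06 0 0 0;0 -0.002 0.06 0 0 0"
}}

```text
clock: 17.62
eef_pos: [0.5808, -0.016, 0.1741]
eef_rot: [0.732, 0.681, 0.013, 0.014]
force: [-2.1, 1.1, 12.2]
gripper_width: 0.0245
```

Request:
{"method": "drive_tool", "body": {
  "plan": "0 0 0.012 0 0 0;0 0 0.025 0 0 0;0 0 0.025 0 0 0;0 0 0.025 0 0 0"
}}

```text
clock: 18.12
eef_pos: [0.5849, -0.0164, 0.1739]
eef_rot: [0.732, 0.681, 0.017, 0.017]
force: [-2.6, 0.3, 26.7]
gripper_width: 0.0241
```

Request:
{"method": "drive_tool", "body": {
  "plan": "0 0 0.01 0 0 0;0 0 0.01 0 0 0;0 0 0.01 0 0 0"
}}

```text
clock: 18.5
eef_pos: [0.5868, -0.0165, 0.1736]
eef_rot: [0.732, 0.681, 0.019, 0.019]
force: [-2.8, -0.3, 32.3]
gripper_width: 0.0245
```

Request:
{"method": "drive_tool", "body": {
  "plan": "0 0 -0.05 0 0 0;0 0.005 -0.15 0 0 0;0 0.01 -0.3 0 0 0;0 0.014 -0.45 0 0 0;0 0.019 -0.6 0 0 0;0 0.023 -0.75 0 0 0;0 0.023 -0.75 0 0 0;0 0.023 -0.75 0 0 0"
}}

```text
clock: 19.5
eef_pos: [0.5776, -0.0158, 0.3118]
eef_rot: [0.732, 0.681, 0.009, 0.01]
force: [0.5, 0.4, -3.1]
gripper_width: 0.0243
```

```bash
python3 rodpos.py; python3 go.py .4535 .376 .32 85.7
```

```text
-0.135 98 x 0.5706 y -0.015 zmin 0.1788
-0.1 170 x 0.5719 y -0.0154 zmin 0.2115
-0.07 244 x 0.573 y -0.0155 zmin 0.2415
orange 0.528 746 [ 0.52964655 -0.01169649  0.03890193]
orange 0.578 254 [ 0.58098578 -0.01454843  0.03903427]
t 19.55 pos [ 0.5775 -0.0157  0.3114] F [-0.9 -0.5 -2.5] w 0.0249 -> [ 1.9085 -0.7594 -0.064 ] [0.0345 0.0004 0.0029]
```

Request:
{"method": "drive_tool", "body": {
  "plan": "0.1 -0.04 -0.07 -0.02 0 0;0.35 -0.14 -0.07 -0.05 0 0;0.65 -0.26 -0.07 -0.05 0 0;0.95 -0.38 -0.07 -0.05 0 0;0.95 -0.38 -0.07 -0.05 0 0;0.95 -0.38 -0.07 -0.05 0 0"
}}

```text
clock: 20.3
eef_pos: [0.5157, 0.1789, 0.3238]
eef_rot: [0.732, 0.681, 0.022, 0.026]
force: [0.8, -1.5, -2.6]
gripper_width: 0.0245
```

```bash
python3 go.py .4535 .376 .32 85.7
```

```text
t 20.3 pos [0.5157 0.1789 0.3238] F [ 0.8 -1.5 -2.6] w 0.0245 -> [ 0.9609 -0.3815 -0.0091] [0.0871 0.0027 0.0041]
```

Request:
{"method": "drive_tool", "body": {
  "plan": "0.3 -0.12 0 0 0 0;0.6 -0.24 0 0 0 0;0.9 -0.36 0 0 0 0;0.96 -0.38 0 0 0 0;0.96 -0.38 0 0 0 0;0.96 -0.38 0 0 0 0;0.96 -0.38 0 0 0 0;0.96 -0.38 0 0 0 0"
}}

```text
clock: 21.3
eef_pos: [0.4555, 0.3748, 0.3201]
eef_rot: [0.733, 0.68, 0.024, 0.026]
force: [-0.2, 0.0, -3.1]
gripper_width: 0.0247
```

```bash
python3 rodpos.py; python3 go.py .4535 .376 .20 85.7;python3 - <<'E'
from h import *
f=grab_frame("wrist");X=cloud(f)
h=(abs(X[...,0]-.455)<.05)&(abs(X[...,1]-.375)<.05)
for lo,hi in((.035,.042),(.005,.012)):
    q=X[h&(X[...,2]>lo)&(X[...,2]<hi)]
    if len(q):print(lo,len(q),cv2.minEnclosingCircle(q[:,:2].astype(np.float32)))
E
```

```text
-0.135 116 x 0.454 y 0.3751 zmin 0.1862
-0.1 177 x 0.4537 y 0.3749 zmin 0.2203
-0.07 243 x 0.4535 y 0.3749 zmin 0.2502
orange 0.528 0 
orange 0.578 0 
t 21.35 pos [0.4552 0.3752 0.3201] F [ 0.5 -0.7 -2.7] w 0.0246 -> [ 0.0032 -0.0515  0.5983] [0.0904 0.0001 0.0007]
0.035 378 ((0.4537588655948639, 0.3760816752910614), 0.025583341717720032)
0.005 2455 ((0.45348745584487915, 0.37592002749443054), 0.041941847652196884)
```

Request:
{"method": "drive_tool", "body": {
  "plan": "0.004 -0.019 0.25 0 0 0;0.004 -0.037 0.5 0 0 0;0.004 -0.047 0.65 0 0 0;0.004 -0.053 0.73 0 0 0;0.004 -0.058 0.8 0 0 0;0.004 -0.062 0.85 0 0 0;0.004 -0.0635 0.87 0 0 0;0.004 -0.0635 0.87 0 0 0"
}}

```text
clock: 22.4
eef_pos: [0.4546, 0.3772, 0.1457]
eef_rot: [0.732, 0.68, 0.024, 0.026]
force: [0.7, 0.8, -2.8]
gripper_width: 0.0243
```

Request:
{"method": "drive_tool", "body": {
  "plan": "0 0 0 0 0 0;0 -0.001 0.01 0 0 0;0 -0.001 0.015 0 0 0"
}}

```text
clock: 22.78
eef_pos: [0.4544, 0.3771, 0.1425]
eef_rot: [0.732, 0.68, 0.024, 0.026]
force: [-0.0, 0.2, -2.7]
gripper_width: 0.0246
```

```bash
python3 go.py .4535 .376 .1426 85.7
```

```text
t 22.77 pos [0.4544 0.3771 0.1425] F [-0.   0.2 -2.7] w 0.0246 -> [-0.0056 -0.0039 -0.0009] [ 0.0901 -0.0002  0.0029]
```

Request:
{"method": "drive_tool", "body": {
  "plan": "0 0 0.005 0 0 0;0 0 0.01 0 0 0;0 0 0.01 0 0 0"
}}

```text
clock: 23.15
eef_pos: [0.455, 0.3772, 0.142]
eef_rot: [0.732, 0.68, 0.025, 0.026]
force: [-2.2, -0.6, 6.7]
gripper_width: 0.0249
```

Request:
{"method": "drive_tool", "body": {
  "plan": "0 0 -0.006 0 0 0;0 0 -0.006 0 0 0;0 0 -0.006 0 0 0;0 0 -0.006 0 0 0;0 0 -0.006 0 0 0;0 0 -0.006 0 0 0",
  "fingers": 1
}}

```text
clock: 23.9
eef_pos: [0.4544, 0.377, 0.1415]
eef_rot: [0.732, 0.68, 0.024, 0.026]
force: [0.5, 0.1, 0.6]
gripper_width: 0.08
```

```bash
python3 go.py .455 .377 .30 85.7
```

```text
t 23.9 pos [0.4544 0.377  0.1415] F [0.5 0.1 0.6] w 0.08 -> [ 1.000e-04  5.880e-02 -7.901e-01] [0.0899 0.     0.0028]
```

Request:
{"method": "drive_tool", "body": {
  "plan": "0 0 0 0 0 0;0 0.011 -0.15 0 0 0;0 0.022 -0.3 0 0 0;0 0.037 -0.5 0 0 0;0 0.058 -0.78 0.03 0 0;0 0.058 -0.8 0.09 0 0;0 0.058 -0.8 0.09 0 0;0 0.058 -0.8 0.09 0 0"
}}

```text
clock: 24.9
eef_pos: [0.4539, 0.3767, 0.3008]
eef_rot: [0.732, 0.681, -0.001, 0.0]
force: [0.1, 0.3, 0.6]
gripper_width: 0.0931
```

```bash
python3 w.py w4; python3 - <<'E'
from h import *
X=np.load("w4.npz")["X"]
h=(abs(X[...,0]-.455)<.05)&(abs(X[...,1]-.372)<.05)
for lo,hi in((.185,.2),(.130,.14),(.035,.042)):
    q=X[h&(X[...,2]>lo)&(X[...,2]<hi)]
    if len(q):print(lo,len(q),np.round(q.max(0),4),cv2.minEnclosingCircle(q[:,:2].astype(np.float32)))
E
python3 go.py .525 .068 .30 85.7
```

```text
[0.4537917  0.37681655 0.30081101]
0.185 811 [0.4652 0.3894 0.194 ] ((0.4525661766529083, 0.37687596678733826), 0.012863309122622013)
0.13 640 [0.4657 0.3965 0.1391] ((0.4526328146457672, 0.3767886161804199), 0.0199922826141119)
0.035 264 [0.4645 0.4011 0.0418] ((0.45380839705467224, 0.37600040435791016), 0.02558513730764389)
t 24.95 pos [0.4538 0.3768 0.3008] F [-0.2 -1.1  0.4] w 0.0926 -> [-1.5144  0.4664  0.006 ] [-0.0021  0.0023  0.0037]
```

Request:
{"method": "drive_tool", "body": {
  "plan": "-0.25 0.1 0 0 0 0;-0.5 0.2 0 0 0 0;-0.75 0.3 0 0 0 0;-0.75 0.3 0 0 0 0;-0.75 0.3 0 0 0 0",
  "fingers": 0.26
}}

```text
clock: 25.58
eef_pos: [0.5028, 0.2241, 0.3015]
eef_rot: [0.732, 0.681, -0.0, -0.001]
force: [-0.2, 0.2, 0.1]
gripper_width: 0.0477
```

```bash
python3 go.py .560 .0717 .24 85.7
```

```text
t 25.57 pos [0.5028 0.2241 0.3015] F [-0.2  0.2  0.1] w 0.0477 -> [-0.7397  0.3404  0.3065] [-0.0019 -0.0007  0.0043]
```

Request:
{"method": "drive_tool", "body": {
  "plan": "-0.25 0.12 0 0 0 0;-0.5 0.24 0.1 0 0 0;-0.74 0.34 0.3 0 0 0;-0.74 0.34 0.3 0 0 0;-0.74 0.34 0.3 0 0 0;-0.74 0.34 0.3 0 0 0;-0.74 0.34 0.3 0 0 0"
}}

```text
clock: 26.45
eef_pos: [0.5608, 0.0726, 0.2428]
eef_rot: [0.731, 0.682, 0.001, 0.0]
force: [0.4, -0.2, 0.3]
gripper_width: 0.0242
```

```bash
cat > cov.py <<'E'
from h import *
s=observe();f=grab_frame("wrist");X=cloud(f);im=f["image"].astype(int);save(f,"c%d"%(s["clock"]*100))
o=np.array([.5532,-.0137]);ey=np.array([.075,.9972]);ex=np.array([.9972,-.075])
L=np.stack([(X[...,:2]-o)@ex,(X[...,:2]-o)@ey,X[...,2]],-1)
print("tcp stand",np.round([(s["eef_pos"][:2]-o)@ex,(s["eef_pos"][:2]-o)@ey,s["eef_pos"][2]],4),"F",np.round(s["force"],1),"w",s["gripper_width"])
b=(abs(L[...,0])<.054)&(L[...,1]>-.06)&(L[...,1]<.16)&(im[...,2]>im[...,0]+40)&(L[...,2]>.1)&(L[...,2]<.14)
q=L[b];p=np.linalg.lstsq(np.c_[q[:,:2],np.ones(len(q))],q[:,2],rcond=None)[0]
print("cover",b.sum(),np.round(np.percentile(q,[.5,99.5],axis=0),4),"slope y deg",round(np.degrees(p[1]),2),"x",round(np.degrees(p[0]),2),"z at mid",round(p[2]+p[1]*np.percentile(q[:,1],[.5,99.5]).mean(),4))
k=(abs(L[...,0])<.03)&(L[...,1]>-.04)&(L[...,1]<.15)&(L[...,2]>.138)&(L[...,2]<.16)&(im.max(-1)<70)
if k.sum()>5:print("bar",k.sum(),np.round(np.percentile(L[k],[1,99],axis=0),4))
E
python3 cov.py; python3 go.py .560 .0717 .137 85.7
```

```text
tcp stand [0.0011 0.0866 0.2428] F [ 0.4 -0.2  0.3] w 0.02420532666814238
cover 12967 [[-0.0521  0.0339  0.1189]
 [ 0.0526  0.1283  0.1288]] slope y deg -4.77 x 0.04 z at mid 0.124
bar 1047 [[-0.0252  0.0812  0.141 ]
 [ 0.0249  0.0913  0.1548]]
t 26.5 pos [0.5608 0.0721 0.2427] F [ 0.2 -0.2  0.7] w 0.0239 -> [-0.0024 -0.0043  0.5286] [ 0.0015 -0.001   0.006 ]
```

Request:
{"method": "drive_tool", "body": {
  "plan": "0 0 0.15 0 0 0;0 0 0.3 0 0 0;0 0 0.4 0 0 0;0 0 0.47 0 0 0;0 0 0.53 0 0 0;0 0 0.53 0 0 0;0 0 0.53 0 0 0"
}}

```text
clock: 27.38
eef_pos: [0.5612, 0.0706, 0.1366]
eef_rot: [0.732, 0.681, 0.001, 0.0]
force: [-0.3, -0.3, -0.7]
gripper_width: 0.0241
```

```bash
python3 cov.py; python3 go.py .557 .03 .137 85.7
```

```text
tcp stand [0.0017 0.0846 0.1366] F [-0.3 -0.3 -0.7] w 0.024109551571225178
cover 20913 [[-0.0523  0.0339  0.1181]
 [ 0.0458  0.1285  0.1287]] slope y deg -4.77 x 0.05 z at mid 0.1239
bar 3007 [[-0.0253  0.0716  0.1388]
 [ 0.0242  0.0974  0.1588]]
t 27.43 pos [0.5613 0.0706 0.1368] F [-0.4 -0.2  1. ] w 0.0242 -> [-0.2039 -0.0065 -0.0013] [ 0.0019 -0.0004  0.0029]
```

Request:
{"method": "drive_tool", "body": {
  "plan": "-0.03 -0.005 0 0 0 0;-0.06 -0.005 0 0 0 0;-0.09 -0.005 0 0 0 0;-0.12 -0.005 0 0 0 0;-0.15 -0.005 0 0 0 0;-0.18 -0.005 0 0 0 0;-0.21 -0.005 0 0 0 0;-0.21 -0.005 0 0 0 0"
}}

```text
clock: 28.42
eef_pos: [0.5564, 0.0274, 0.1359]
eef_rot: [0.733, 0.68, -0.001, 0.0]
force: [-0.2, 0.7, -0.3]
gripper_width: 0.0243
```

```bash
python3 cov.py
```

```text
tcp stand [1.000e-04 4.120e-02 1.359e-01] F [-0.2  0.7 -0.3] w 0.024266463640756554
cover 20617 [[-0.0527 -0.0018  0.1192]
 [ 0.0428  0.0926  0.1308]] slope y deg 5.97 x 0.08 z at mid 0.125
bar 3059 [[-0.0257  0.0281  0.1386]
 [ 0.0229  0.054   0.1587]]
```

Request:
{"method": "drive_tool", "body": {
  "plan": "-0.02 0 0 0 0 0;-0.04 0 0 0 0 0;-0.06 0 0 0 0 0;-0.08 0 0 0 0 0;-0.095 0 0 0 0 0;-0.105 0 0 0 0 0;-0.11 0 0 0 0 0;-0.11 0 0 0 0 0"
}}

```text
clock: 29.48
eef_pos: [0.555, 0.0066, 0.136]
eef_rot: [0.732, 0.681, -0.0, 0.0]
force: [0.7, 0.7, 1.0]
gripper_width: 0.0243
```

```bash
python3 cov.py
```

```text
tcp stand [0.0003 0.0204 0.136 ] F [0.7 0.7 1. ] w 0.024320092241087832
cover 20208 [[-0.0525 -0.0233  0.1183]
 [ 0.0467  0.0716  0.1217]] slope y deg -0.07 x -0.04 z at mid 0.12
bar 2737 [[-0.0254  0.0072  0.1392]
 [ 0.0243  0.0332  0.1588]]
```

Request:
{"method": "drive_tool", "body": {
  "plan": "0.02 0 0 0 0 0;0.02 0 0 0 0 0;0.02 0 -0.1 0 0 0;0.02 0 -0.25 0 0 0;0.02 0 -0.45 0 0 0;0.02 0 -0.7 0 0 0;0.02 -0.3 -0.9 0 0 0;0.02 -0.3 -0.9 0 0 0"
}}

```text
clock: 30.52
eef_pos: [0.4945, 0.0154, 0.3189]
eef_rot: [0.732, 0.681, 0.002, 0.001]
force: [1.0, 0.1, -0.6]
gripper_width: 0.024
```

```bash
python3 cov.py; python3 a.py; cp pics/top0.png pics/topend.png; python3 - <<'E'
import cv2
a=cv2.imread("pics/scene0.png")[120:340,110:440];b=cv2.imread("pics/top0.png")[120:340,110:440]
import glob,os
c=cv2.imread(max(glob.glob("pics/c*.png"),key=os.path.getmtime))
cv2.imwrite("pics/end.png",cv2.hconcat([cv2.resize(a,(400,300)),cv2.resize(c,(400,300))]))
E
```

```text
tcp stand [-0.0608  0.0246  0.3189] F [ 1.   0.1 -0.6] w 0.023977686083353315
cover 6248 [[-0.0519 -0.0235  0.1181]
 [ 0.0531  0.0711  0.1221]] slope y deg -0.07 x 0.05 z at mid 0.1201
bar 543 [[-0.0254  0.0224  0.1404]
 [ 0.0254  0.032   0.1514]]
{'clock': np.float64(30.575), 'joint_positions': array([-0.112,  0.279,  0.05 ,  1.701, -0.015,  1.159,  1.44 ]), 'joint_velocities': array([ 0.005,  0.064,  0.005, -0.011,  0.002, -0.031,  0.007]), 'eef_pos': array([0.494, 0.015, 0.318]), 'eef_rot': array([0.732, 0.681, 0.001, 0.001]), 'force': array([-1.081,  0.492, -1.057]), 'moment': array([ 0.027,  0.083, -0.085]), 'gripper_width': np.float64(0.024)}
scene [-0.34  -0.667  1.151]
stand 0.79 [259. 205.  84.  85.] [0.532 0.04  0.056] [ 0.482 -0.057  0.006] [0.618 0.134 0.131]
rod 0.64 [147. 165.  22.  44.] [0.448 0.37  0.139] [ 0.435  0.358 -0.   ] [0.557 0.519 0.194]
rod_rest 0.7 [266. 194.  47.  35.] [0.55  0.005 0.122] [ 0.504 -0.04   0.116] [0.608 0.055 0.151]
rod_rest 0.69 [154. 191.  30.  22.] [0.446 0.363 0.011] [ 0.413  0.334 -0.001] [0.5   0.417 0.041]
cover 0.85 [265. 194.  43. 
[... 1018 characters left out ...]
232.  28.  29.] [0.542 0.247 0.004] [ 0.5    0.208 -0.003] [0.581 0.286 0.028]
jar_yellow 0.62 [361. 246.  24.  24.] [ 0.463 -0.301  0.072] [ 0.432 -0.337 -0.004] [ 0.512 -0.271  0.08 ]
jar_red 0.71 [344. 184.  25.  27.] [ 0.661 -0.266  0.073] [ 0.635 -0.299  0.013] [ 0.697 -0.236  0.08 ]
brown_bottle 0.71 [158. 256.  25.  24.] [0.45  0.367 0.01 ] [0.418 0.34  0.   ] [0.496 0.408 0.041]
brown_bottle 0.54 [305. 181.  15.  16.] [ 0.686 -0.128  0.073] [ 0.675 -0.147  0.02 ] [ 0.708 -0.111  0.089]
marker 0.7 [253. 223.  63.  50.] [ 0.503 -0.031  0.109] [ 0.481 -0.053 -0.   ] [0.611 0.149 0.131]
marker 0.53 [406. 251.  34.  25.] [ 0.44  -0.465  0.016] [ 0.407 -0.508  0.009] [ 0.478 -0.411  0.022]
```

View pics/end.png

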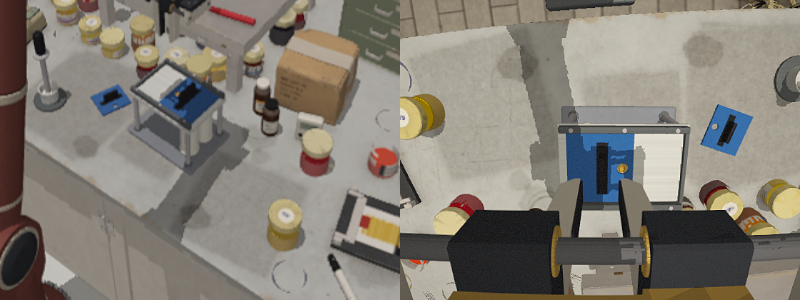

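The final picture shows the cover closed at (600,165), with the brass pin showing in its hole at (622,168). The rod stands upright in its rest at (45,75). The jars, bottle and marker have not moved.

```bash
python3 -c "
from rig import *
print(job_done())"
```

```text
the job is handed in; nothing more can be done
None
```

The job is done and handed in, at about 31 s on the robot's clock.

- **Followers:** I pressed both down with the ram rod until they hit a hard stop at about 31–32 N. Both tops then measured about 39 mm above the bench, against 40 mm for fully home, which is within calibration.
- **Rod:** It is back in its rest. The handle and the collar are centred within 0.1 mm of each other, so it stands upright.
- **Cover:** I slid it about 57 mm along its rails. It rode over the pin, tipped and dropped. It lies flat (slope under 0.1°, top at about 120 mm against 121 mm expected), and the brass pin shows in its hole.
- **Bystanders:** The jars, bottle and marker measure where they started, within a few millimetres of measuring noise.

No check failed. The networks gave a few false labels in the last pictures, such as "brown_bottle" at the rod rest. I discounted these because their positions matched other known objects.

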